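Seat the block on its parallels in the machine vise

TASK

The steel block in the small vise has lifted off its two parallels, and the front parallel has crept out to the right. Slide the front parallel back in until its ends are level with the rear one's, then, with shut fingertips, press the block down firmly but without hammering, near both ends and then in the middle, until it sits level and tight on both parallels. Finally try the parallels by feel, first the front one and then the rear one: a light push endwise on its right-hand end must not slide it. Leave the small parts lying round the vise where they are.

Things in the scene. Friction and masses are not known exactly. Their poses are not given: they have to be found in the camera images.
- vise: grey machine vise fixed to the bench, 170 x 100 x 72 mm; origin on the bench under its middle; x from the front jaw (nearer the robot, with the screw) to the rear jaw, y along the jaws to the left, z up. Jaws: 100 mm long (y -50 to +50), faces at x -25 and +25 mm, tops at z 72 mm. The screw reaches to x -115 mm, its bar to z 62 mm. Only low loose parts lie beyond its two ends
- vise_bed (a point): middle of the vise's flat bed, 34 mm above the vise's origin, same axes. A fixed rib 26 mm wide and 12 mm high runs along the middle of the bed; each parallel lies in the 12 mm slot between the rib and a jaw
- work: steel block between the jaws, 50 mm (x) by 90 mm (y, along the jaws), two shallow bores on top; origin 34 mm below the centre of its top, axes as the vise's. Its height is not known: 34 to 46 mm, so where it will stop is not known either. It can only slide up and down and rock lengthwise (about x). At the start its underside is 6 to 20 mm above the parallels, tilted up to 0.08 rad
- work_top (a point): centre of the block's top face; press the block there and about 33 mm to either side (y). Jaw friction holds it where it is left; it moves down under 2 to 14 N and stops hard on the parallels, its top then level, 88 to 100 mm above the vise's origin. About 20 N at each end and then in the middle is right, over 30 N is too much
- parallel_front: loose steel bar (parallel) on the bed in the front slot, 10 (x) x 130 (y) x 20 mm high, centre line at the vise's x -19 mm; origin at the centre of its underside, axes as the vise's. Home: its middle at the vise's y 0 (within 7 mm), ends 15 mm beyond the jaws. At the start 24 to 42 mm to the right (-y). Slides under 1 to 2 N when loose, holds about 3 N once the block is pressed home
- parallel_rear: the same bar in the rear slot, centre line at the vise's x +19 mm, already home (its middle at the vise's y 0 within 3 mm)
- nut_m24: bystander: loose steel nut, 41 mm across and 19 mm high, on the bench behind the vise
- centre_punch: bystander: loose steel centre punch, 127 mm long and 11 mm high, on the bench behind the vise
- bolt_m16: bystander: loose hexagon bolt, 70 mm long and 24 mm high, on the bench left of the vise
- conrod: bystander: loose connecting rod, 156 mm long and 18 mm high, on the bench right of the vise
Not all that is in view belongs to the job. What is shaped like the parallel_front but green is not meant.

How it is judged:
By the outcome, as a careful person would: the job done as asked, in the order asked, and still so for the second after the job is handed in, with the robot touching nothing.
It also fails if it takes over 67 s, if anything falls off the work surface, if the arm or the gripper's body presses on something with over 40 N, if the wrist force passes 120 N, or if a joint passes its speed limit or range.

ROBOT

A 6-joint arm with a two-finger parallel gripper is mounted at the origin on a cart in front of the work surface, level with it; the furniture and walls round the work are solid. World frame = base frame: x ahead of the robot, y to its left, z up, the work surface at z = 0. Lengths are in m, angles in rad, forces in N, time in s.
With the tool pointing down it reaches from about 0.3 to 0.775 m from the base axis. Payload 14.6 kg.
Tool frame: the origin (TCP) lies midway between the tips of the shut fingers; the grasp point (between the pads) lies 19 mm behind it; z points along the fingers, y is the line along which they close (so a half turn about z gives the same grasp; the last joint's range is limited). The gripper opens to 94 mm and grips with 3 to 60 N. Pads are 16 mm wide; open, the fingers measure 119 mm over their backs; the gripper's body (75 mm by 177 mm) begins 78 mm behind the grasp point.
Start: joints at [1.102, 0.3, 1.521, -0, 1.321, -0.067], TCP at [0.215, 0.506, 0.205] pointing down, gripper open.
Joint ranges: [-3.03, 3.03], [-0.79, 2.21], [0.23, 2.52], [-1.04, 4.18], [0, 3.07], [-2.55, 2.55]. Speed limits (rad/s): [2.22, 2.22, 2.57, 3.14, 3.14, 3.14].

INTERFACE

Orientations are given as [roll, pitch, yaw] about the fixed x, y, z axes, in that order (R = Rz(yaw) Ry(pitch) Rx(roll)).
In Python, from station import telemetry, optics, ctrl gives the robot as it stands.
- The arm moves only by the tool carry_out, never from a script. Its argument "plan" is a list that holds one entry, the list of rows, each a list of 7 numbers: the shift along the tool's x, y, z in mm, then the turn, a rotation vector about the tool's x, y, z in rad, then the finger opening in mm, from 0 to 94. A call has 1 to 20 rows; each row shifts and turns the commanded pose from where the row before left it, along the tool's axes as they then stand; what a row does not reach is not made up. A row lasts 1/12 s, in which the tool goes at most 41.7 mm and 7.16 degrees, less where a joint would pass 70% of its speed; a pose out of reach is approached as far as the arm can. A call with a gripper value outside its range is refused whole. The fingers move at their own pace and stop on an object; "squeeze" is the grip in N (left out, the last holds). Time passes only in rows, so rows that do not move let the fingers close. It gives the time, the measured TCP pose, the force, the opening and the grip force at its end, in the units of the state.
- telemetry.get_obs(): the state, without advancing time (a new reading comes with each control period).
- optics.camera(name): name is "scene" or "top" or "wrist"; returns a dict with "pixels" (480x640x3 uint8, red, green, blue), "intrinsics" (3x3 intrinsics, pixels), "origin" and "rotation" of the camera in the world. Camera axes: x right, y down, z forward; pixel columns grow to the right and rows downward; lengths in m; the calibration is good to about 2 mm. A picture is of the moment at which its call begins. There is no depth.
- ctrl.hand_in(): hands the job in; it is judged then, once.
The state is a dict: "time_s": time; "qpos": joint angles; "joint_vel": joint speeds; "tau": joint torques, N m; "ee_pos": TCP position; "eef_rot": TCP orientation; "force": force on the tool from outside, world axes, zero at the start; "moment": the same for the moment, N m; "grip_width": finger opening in m; "grip_force": force on a finger pad.
Only numpy, scipy, OpenCV 4.12 (cv2) and the standard library are available. Lean on these libraries where they do the work, as an engineer would, in place of code of your own. Each camera call takes 0.05 s, during which the arm holds its last target. There are 200 camera calls.

## Working session

There is one attempt and no reset: what is moved stays moved. The work goes in short steps, Python scripts to look and compute and a tool call to move; the robot and the scene stay as the last step left them, time stands still between calls to the robot, and variables do not carry over. Pictures are saved under pics/ and viewed, at most 10 in all, crops included, and the job is handed in when it is done.

Besides the shell and the picture viewer there is one more tool, called after "Emit:" as name(argument=value, ...), one argument or row to a line, values as JSON. carry_out: Moves the arm, as the interface text tells. Its arguments: {"type":"object","properties":{"plan":{"type":"array","items":{"type":"array","items":{"type":"array","items":{"type":"number"}}}},"squeeze":{"type":"number"}},"required":["plan"]}

```bash
mkdir -p pics; ls
python3 - <<'E'
from station import telemetry, optics, ctrl
import cv2,numpy as np
s=telemetry.get_obs(); print({k:np.round(v,3).tolist() for k,v in s.items()})
for n in ("scene","top"):
    c=optics.camera(n); cv2.imwrite(f"pics/{n}0.png",c["pixels"][:,:,::-1]); print(n,np.round(c["intrinsics"],1).tolist(),np.round(c["origin"],3),np.round(c["rotation"],3).tolist())
E
```

```text
pics
{'time_s': 0.0, 'qpos': [1.102, 0.301, 1.522, 0.0, 1.321, -0.067], 'joint_vel': [0.001, -0.0, 0.0, -0.0, -0.001, -0.0], 'tau': [0.0, -53.18, -35.274, 0.071, 0.024, -0.0], 'ee_pos': [0.215, 0.506, 0.205], 'eef_rot': [-3.14, -0.0, 2.74], 'force': [-0.374, -0.355, -0.112], 'moment': [0.034, -0.021, -0.053], 'grip_force': 0.0, 'grip_width': 0.094}
scene [[439.0, 0.0, 316.8], [0.0, 439.0, 239.4], [0.0, 0.0, 1.0]] [ 0.126 -0.392  0.734] [-2.479, 0.008, -1.057]
top [[571.8, 0.0, 327.2], [0.0, 571.8, 250.7], [0.0, 0.0, 1.0]] [ 0.388 -0.117  0.993] [-2.976, -0.012, -1.579]
```

View pics/scene0.png

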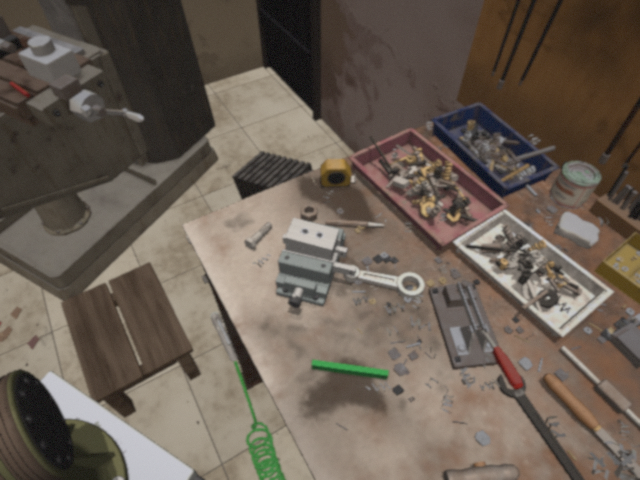

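View pics/top0.png

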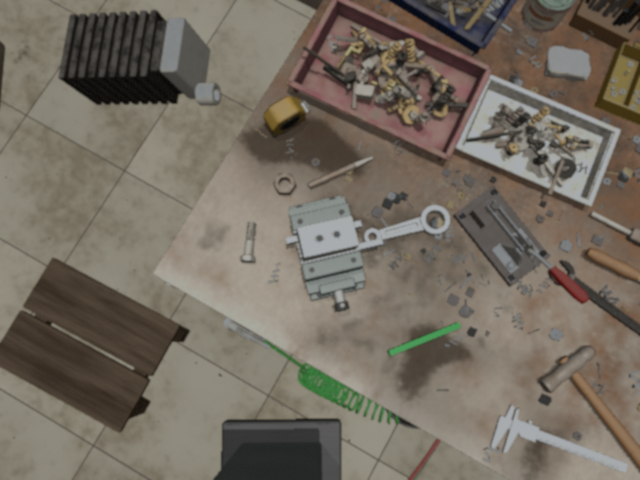

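Scene: vise with bright block at (312,235), conrod right of it (390,280), nut (309,212), punch (355,223), bolt (258,236), green decoy bar (350,369). Top: block (328,238), screw at (340,303), conrod (372,237)-(435,220), decoy (424,339). Candidates for parallel_front: green bar top (424,339) – no; steel bar end near the conrod's small end (368,255) – to check in a close crop.

```bash
cat > h.py <<'E'
from station import telemetry, optics, ctrl
import cv2,numpy as np
from scipy.spatial.transform import Rotation as R
def cam(n): 
    c=optics.camera(n); c["Rm"]=R.from_euler("xyz",c["rotation"]).as_matrix() if np.ndim(c["rotation"])==1 else np.array(c["rotation"]); return c
def pix2w(c,uv,z):
    d=c["Rm"]@np.linalg.solve(c["intrinsics"],[uv[0],uv[1],1.]); o=np.array(c["origin"]); return o+d*(z-o[2])/d[2]
def w2pix(c,p):
    q=c["intrinsics"]@(c["Rm"].T@(np.array(p)-c["origin"])); return q[:2]/q[2]
E
python3 - <<'E'
from h import *
a=cam("top");b=cam("scene")
A=cv2.resize(a["pixels"][185:320,270:400],None,fx=4,fy=4,interpolation=cv2.INTER_CUBIC)
B=cv2.resize(b["pixels"][205:315,260:380],None,fx=4,fy=4,interpolation=cv2.INTER_CUBIC)
cv2.imwrite("pics/c1.png",np.hstack([A[:440,:400],B[:440,:400]])[:,:,::-1])
print(pix2w(a,(328,238),.1),pix2w(a,(340,303),.05),pix2w(a,(424,339),0))
E
```

```text
[ 0.55803102 -0.13037469  0.1       ] [ 0.45840401 -0.14994246  0.05      ] [ 3.99174432e-01 -2.95486647e-01  1.11022302e-16]
```

View pics/c1.png

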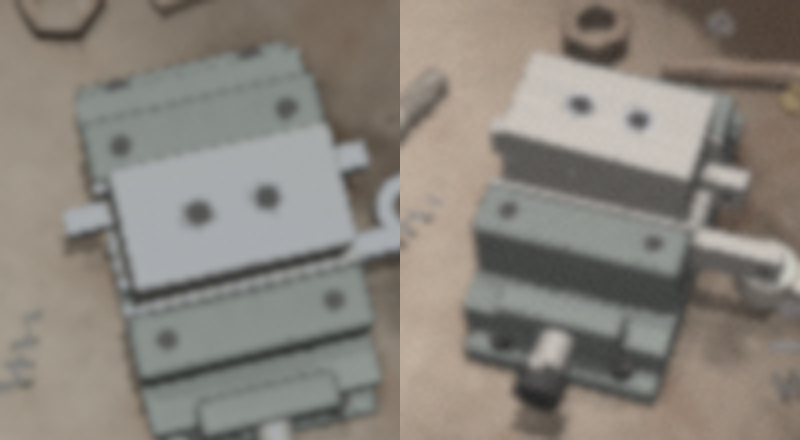

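Top crop: block top with two bores at (198,212),(267,197); rear parallel's ends at (85,218) and (350,157); front parallel's right end sticks out at (385,238), running up to the conrod's small end. The steel bar in the front slot is the one meant; the green one is not. Next I get the vise pose from the block's mask and plan the first reach.

Run:
```python
from h import *
a=cam("top")
g=cv2.cvtColor(a["pixels"],cv2.COLOR_RGB2GRAY)
print("grey samples",g[238,318],g[215,310],g[240,291])
def fit(z0):
    return
m=(g>150).astype(np.uint8); m[:, :297]=0
m=cv2.morphologyEx(m,cv2.MORPH_OPEN,np.ones((9,9)))
n,l,st,ce=cv2.connectedComponentsWithStats(m)
for i in range(1,n):
    if st[i,4]>300: print(st[i],ce[i])
i=l[245,328]
c=max(cv2.findContours((l==i).astype(np.uint8),0,1)[0],key=cv2.contourArea)
r=cv2.minAreaRect(c);bp=cv2.boxPoints(r);print(r)
for z in(.1,.11,.12):
    w=np.array([pix2w(a,p,z) for p in bp]);print(z,np.round(w[:,:2],4).tolist(),np.linalg.norm(np.roll(w,1,0)-w,axis=1).round(4),w.mean(0).round(4))
# jaw-top points by eye from crop, z=.072
q=lambda x,y,z:pix2w(a,(270+x/4,185+y/4),z).round(4)
print("front jaw top corners FL FR",q(140,375,.072),q(372,325,.072))
print("rear par left end, right end",q(66,220,.054),q(366,155,.054))
```

```text
grey samples 86 139 171
[474  93  27  38 571] [486.7267951  110.68301226]
[466 143  35  20 511] [484.18982387 151.31702544]
[506 156  20  18 303] [516.12541254 164.25412541]
[563 173  22  24 408] [574.05637255 185.0245098 ]
[ 300  217   57   38 1535] [327.74332248 235.64885993]
[499 417  40  22 515] [519.29708738 427.60582524]
((327.7176513671875, 235.72943115234375), (30.153335571289062, 55.3172721862793), 77.47119140625)
0.1 [[0.5762, -0.0818], [0.5953, -0.1683], [0.5473, -0.1779], [0.5286, -0.0922]] [0.0487 0.0885 0.0489 0.0878] [ 0.5618 -0.13    0.1   ]
0.11 [[0.5741, -0.0822], [0.5929, -0.1677], [0.5455, -0.1772], [0.527, -0.0924]] [0.0481 0.0875 0.0484 0.0868] [ 0.5599 -0.1299  0.11  ]
0.12 [[0.572, -0.0826], [0.5906, -0.1671], [0.5438, -0.1765], [0.5255, -0.0927]] [0.0476 0.0865 0.0478 0.0858] [ 0.5579 -0.1297  0.12  ]
front jaw top corners FL FR [ 0.4964 -0.093   0.072 ] [ 0.5162 -0.1873  0.072 ]
rear par left end, right end [ 0.5638 -0.0617  0.054 ] [ 0.5908 -0.1876  0.054 ]
```

Emit:
carry_out(
  plan=[
    [[0,0,0,0,0,0.1195,0],[0,0,0,0,0,0.1195,0],[0,0,0,0,0,0.1195,0],[0,0,0,0,0,0.1195,0],[0,0,0,0,0,0.1195,0],[0,0,0,0,0,0.1195,0],[0,0,0,0,0,0.1195,0],[0,0,0,0,0,0.1195,0],[-34.3,7.6,0,0,0,0,0],[-34.3,7.6,0,0,0,0,0],[-34.3,7.6,0,0,0,0,0],[-34.3,7.6,0,0,0,0,0],[-34.3,7.6,0,0,0,0,0],[-34.3,7.6,0,0,0,0,0],[-34.3,7.6,0,0,0,0,0],[-34.3,7.6,0,0,0,0,0],[-34.3,7.6,0,0,0,0,0],[-34.3,7.6,0,0,0,0,0],[-34.3,7.6,0,0,0,0,0],[-34.3,7.6,0,0,0,0,0]],
  ],
)

```text
time_s: 1.92
ee_pos: [0.3916, 0.1215, 0.2056]
eef_rot: [3.141, -0.0, 1.784]
force: [0.2, 0.7, -0.4]
grip_width: 0.0004
grip_force: 0.0
```

Emit:
carry_out(
  plan=[
    [[-34.3,7.6,0,0,0,0,0],[-34.3,7.6,0,0,0,0,0],[-34.3,7.6,0,0,0,0,0],[-34.3,7.6,0,0,0,0,0],[-34.3,7.6,0,0,0,0,0],[-34.3,7.6,0,0,0,0,0],[-34.3,7.6,0,0,0,0,0],[-34.3,7.6,0,0,0,0,0],[-34.3,7.6,0,0,0,0,0],[-34.3,7.6,0,0,0,0,0],[-34.3,7.6,0,0,0,0,0],[-34.3,7.6,0,0,0,0,0],[0,0,0,0,0,0,0],[0,0,0,0,0,0,0]],
  ],
)

```text
time_s: 3.08
ee_pos: [0.5672, -0.2609, 0.2043]
eef_rot: [-3.14, -0.001, 1.782]
force: [1.1, 0.7, 0.1]
grip_width: 0.0006
grip_force: 0.0
```

Run:
```python
from h import *
w=cam("wrist"); cv2.imwrite("pics/w1.png",w["pixels"][:,:,::-1]); print(w["origin"],w["rotation"],w["intrinsics"])
def v2w(x,y,z):
    return np.array([.559,-.129,0])+R.from_euler("z",.213).apply([x,y,z])
for p in [(-.019,-.098,.054),(.019,-.065,.054),(0,0,.11),(-.025,-.05,.072),(.025,-.05,.072)]: print(p,w2pix(w,v2w(*p)).round())
```

```text
[ 0.5503621  -0.17835151  0.38375262] [2.84812445e+00 4.80475574e-04 2.10899398e-01] [[346.76114137   0.         316.01518168]
 [  0.         346.76114137 243.27909065]
 [  0.           0.           1.        ]]
(-0.019, -0.098, 0.054) [316. 195.]
(0.019, -0.065, 0.054) [357. 159.]
(0, 0, 0.11) [342.  71.]
(-0.025, -0.05, 0.072) [309. 143.]
(0.025, -0.05, 0.072) [367. 143.]
```

View pics/w1.png

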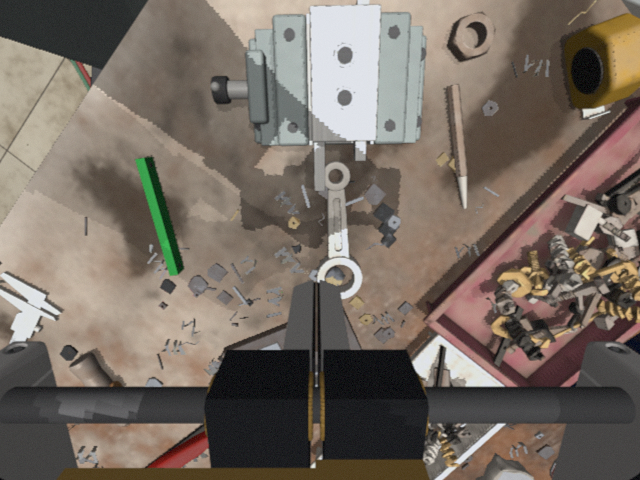

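Wrist view: front parallel's right end at (320,190), rear's at (361,159), about 28 mm further out; conrod ends (337,175),(340,275) are low beneath. Descending and pushing.

Emit:
carry_out(
  plan=[
    [[0,1,20,0,0,0,0],[0,1,30,0,0,0,0],[0,1,35,0,0,0,0],[0,0,35,0,0,0,0],[0,0,25,0,0,0,0],[0,0,15,0,0,0,0],[0,0,2,0,0,0,0],[0,0,0,0,0,0,0],[0,0,0,0,0,0,0]],
  ],
)

```text
time_s: 3.88
ee_pos: [0.571, -0.2589, 0.0452]
eef_rot: [3.14, 0.001, 1.784]
force: [-0.7, 0.7, 0.4]
grip_width: 0.0003
grip_force: 0.0
```

Emit:
carry_out(
  plan=[
    [[6,0,0,0,0,0,0],[6,0,0,0,0,0,0],[5,0,0,0,0,0,0],[3,0,0,0,0,0,0],[3,0,0,0,0,0,0],[3,0,0,0,0,0,0],[3,0,0,0,0,0,0],[3,0,0,0,0,0,0],[3,0,0,0,0,0,0],[3,0,0,0,0,0,0],[3,0,0,0,0,0,0],[3,0,0,0,0,0,0],[2,0,0,0,0,0,0],[2,0,0,0,0,0,0],[0,0,0,0,0,0,0]],
  ],
)

```text
time_s: 5.13
ee_pos: [0.5601, -0.2119, 0.0434]
eef_rot: [-3.141, -0.0, 1.784]
force: [0.4, 0.4, -0.8]
grip_width: 0.0008
grip_force: 0.0
```

Run:
```python
from h import *
s=telemetry.get_obs();d=np.array(s["ee_pos"])-[.561,-.1286,0];print(R.from_euler("z",-.213).apply(d),s["force"],s["time_s"])
w=cam("wrist"); cv2.imwrite("pics/w2.png",w["pixels"][:,:,::-1])
```

```text
[-0.01850325 -0.0812036   0.04341703] [ 0.35570419  0.3508371  -0.7702357 ] 5.1333
```

View pics/w2.png

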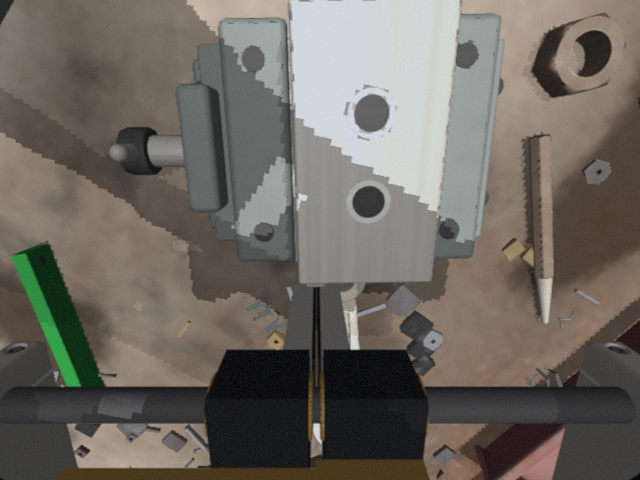

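Wrist view: fingers (317,290) behind the bar's end, block overhead hides both bars. Push the last ~8 mm, then back off and up to check.

Emit:
carry_out(
  plan=[
    [[2,0,0,0,0,0,0],[2,0,0,0,0,0,0],[2,0,0,0,0,0,0],[2,0,0,0,0,0,0],[0,0,0,0,0,0,0],[0,0,0,0,0,0,0]],
  ],
)

```text
time_s: 5.68
ee_pos: [0.5584, -0.2043, 0.0434]
eef_rot: [-3.142, -0.0, 1.784]
force: [0.1, 0.1, -0.3]
grip_width: 0.0002
grip_force: 0.0
```

Emit:
carry_out(
  plan=[
    [[-5,0,0,0,0,0,0],[-10,0,0,0,0,0,0],[-15,0,0,0,0,0,0],[-20,0,-10,0,0,0,0],[-7,0,-30,0,0,0,0],[0,0,-40,0,0,0,0],[0,0,-40,0,0,0,0],[0,0,-30,0,0,0,0],[0,0,-10,0,0,0,0],[0,0,0,0,0,0,0],[0,0,0,0,0,0,0]],
  ],
)

```text
time_s: 6.6
ee_pos: [0.5703, -0.2606, 0.2025]
eef_rot: [-3.141, -0.0, 1.783]
force: [-0.4, 0.7, -1.2]
grip_width: 0.0003
grip_force: 0.0
```

Run:
```python
from h import *
s=telemetry.get_obs();d=np.array(s["ee_pos"])-[.561,-.1286,0];print(R.from_euler("z",-.213).apply(d),s["force"],s["time_s"])
w=cam("wrist");b=cam("top")
A=cv2.resize(w["pixels"][0:200,240:440],None,fx=2.2,fy=2.2); B=cv2.resize(b["pixels"][205:275,280:360],None,fx=4.4,fy=4.4)
H=min(A.shape[0],B.shape[0]); cv2.imwrite("pics/c2.png",np.hstack([A[:440],np.pad(B,((0,440-B.shape[0]),(0,0),(0,0)))])[:,:,::-1])
print(A.shape,B.shape)
```

```text
[-0.01883082 -0.13100116  0.20245767] [-0.38392598  0.70687838 -1.18976987] 6.6
(440, 440, 3) (308, 352, 3)
```

View pics/c2.png

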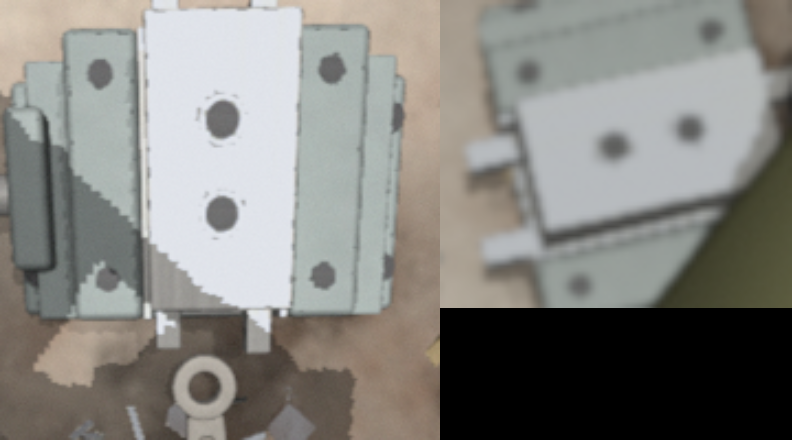

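Crop: right ends at (168,347) front and (258,352) rear, left ends also agree: the front bar is home to about 2 mm. Now to the block's right end, stopping above it.

Emit:
carry_out(
  plan=[
    [[20,4,0,0,0,0,0],[30,6,0,0,0,0,0],[30,6,0,0,0,0,0],[18,3,0,0,0,0,0],[0,0,20,0,0,0,0],[0,0,25,0,0,0,0],[0,0,20,0,0,0,0],[0,0,7,0,0,0,0],[0,0,2,0,0,0,0],[0,0,0,0,0,0,0],[0,0,0,0,0,0,0]],
  ],
)

```text
time_s: 7.62
ee_pos: [0.5688, -0.1606, 0.1302]
eef_rot: [3.141, 0.001, 1.784]
force: [-0.3, -1.5, 0.2]
grip_width: 0.0007
grip_force: 0.0
```

Emit:
carry_out(
  plan=[
    [[0,0,1,0,0,0,0],[0,0,1,0,0,0,0],[0,0,1,0,0,0,0],[0,0,1,0,0,0,0],[0,0,1,0,0,0,0],[0,0,0,0,0,0,0],[0,0,0,0,0,0,0]],
  ],
)

```text
time_s: 8.2
ee_pos: [0.5684, -0.1604, 0.1245]
eef_rot: [-3.142, 0.0, 1.784]
force: [-0.3, -1.2, -0.5]
grip_width: 0.0009
grip_force: 0.0
```

Emit:
carry_out(
  plan=[
    [[0,0,1,0,0,0,0],[0,0,1,0,0,0,0],[0,0,1,0,0,0,0],[0,0,1,0,0,0,0],[0,0,1,0,0,0,0],[0,0,1,0,0,0,0],[0,0,0,0,0,0,0]],
  ],
)

```text
time_s: 8.78
ee_pos: [0.5683, -0.1604, 0.1182]
eef_rot: [-3.141, -0.0, 1.784]
force: [0.2, -0.2, -0.9]
grip_width: 0.0007
grip_force: 0.0
```

Emit:
carry_out(
  plan=[
    [[0,0,1,0,0,0,0],[0,0,1,0,0,0,0],[0,0,1,0,0,0,0],[0,0,1,0,0,0,0],[0,0,0,0,0,0,0]],
  ],
)

```text
time_s: 9.2
ee_pos: [0.5683, -0.1603, 0.1142]
eef_rot: [-3.141, -0.0, 1.784]
force: [0.0, -0.4, 1.0]
grip_width: 0.0006
grip_force: 0.0
```

Emit:
carry_out(
  plan=[
    [[0,0,1,0,0,0,0],[0,0,1,0,0,0,0],[0,0,1,0,0,0,0],[0,0,0,0,0,0,0]],
  ],
)

```text
time_s: 9.53
ee_pos: [0.5683, -0.1604, 0.1112]
eef_rot: [-3.141, -0.0, 1.784]
force: [1.7, 0.5, 0.0]
grip_width: 0.0007
grip_force: 0.0
```

Emit:
carry_out(
  plan=[
    [[0,0,1,0,0,0,0],[0,0,1,0,0,0,0],[0,0,1,0,0,0,0],[0,0,0,0,0,0,0]],
  ],
)

```text
time_s: 9.87
ee_pos: [0.5683, -0.1604, 0.1082]
eef_rot: [-3.141, -0.0, 1.784]
force: [0.1, -0.1, -0.2]
grip_width: 0.0003
grip_force: 0.0
```

Emit:
carry_out(
  plan=[
    [[0,0,1,0,0,0,0],[0,0,1,0,0,0,0],[0,0,1,0,0,0,0],[0,0,0,0,0,0,0]],
  ],
)

```text
time_s: 10.2
ee_pos: [0.5686, -0.1605, 0.1058]
eef_rot: [3.141, 0.0, 1.784]
force: [-1.5, 0.2, 2.5]
grip_width: 0.0008
grip_force: 1.7
```

Emit:
carry_out(
  plan=[
    [[0,0,1,0,0,0,0],[0,0,1,0,0,0,0],[0,0,0,0,0,0,0]],
  ],
)

```text
time_s: 10.45
ee_pos: [0.5686, -0.1605, 0.1041]
eef_rot: [3.141, 0.001, 1.784]
force: [-1.5, 0.3, 7.3]
grip_width: 0.0003
grip_force: 3.4
```

Emit:
carry_out(
  plan=[
    [[0,0,1,0,0,0,0],[0,0,0,0,0,0,0]],
  ],
)

```text
time_s: 10.62
ee_pos: [0.5686, -0.1605, 0.1031]
eef_rot: [3.141, 0.001, 1.784]
force: [-2.2, 0.3, 6.6]
grip_width: 0.0007
grip_force: 3.6
```

Emit:
carry_out(
  plan=[
    [[0,0,1,0,0,0,0],[0,0,0,0,0,0,0]],
  ],
)

```text
time_s: 10.78
ee_pos: [0.5686, -0.1605, 0.1022]
eef_rot: [3.141, 0.001, 1.784]
force: [-1.1, 0.2, 7.6]
grip_width: 0.0001
grip_force: 3.7
```

Block slides at about 7 N. Continue 2 mm at a time.

Emit:
carry_out(
  plan=[
    [[0,0,1,0,0,0,0],[0,0,0.7,0,0,0,0],[0,0,0,0,0,0,0]],
  ],
)

```text
time_s: 11.03
ee_pos: [0.5686, -0.1605, 0.1005]
eef_rot: [3.141, 0.001, 1.784]
force: [-1.6, -0.2, 7.3]
grip_width: 0.0001
grip_force: 3.7
```

Emit:
carry_out(
  plan=[
    [[0,0,1,0,0,0,0],[0,0,0.5,0,0,0,0],[0,0,0,0,0,0,0]],
  ],
)

```text
time_s: 11.28
ee_pos: [0.5687, -0.1605, 0.0995]
eef_rot: [3.14, 0.001, 1.784]
force: [-4.1, 1.6, 12.1]
grip_width: 0.0005
grip_force: 6.1
```

Emit:
carry_out(
  plan=[
    [[0,0,0.5,0,0,0,0],[0,0,0,0,0,0,0],[0,0,0,0,0,0,0]],
  ],
)

```text
time_s: 11.53
ee_pos: [0.5688, -0.1605, 0.0994]
eef_rot: [3.14, 0.001, 1.784]
force: [-6.5, 1.9, 15.9]
grip_width: 0.0004
grip_force: 7.8
```

Emit:
carry_out(
  plan=[
    [[0,0,0.5,0,0,0,0],[0,0,0,0,0,0,0],[0,0,0,0,0,0,0]],
  ],
)

```text
time_s: 11.78
ee_pos: [0.5689, -0.1605, 0.0993]
eef_rot: [3.14, 0.001, 1.784]
force: [-6.6, 2.1, 18.7]
grip_width: 0.0003
grip_force: 9.5
```

Emit:
carry_out(
  plan=[
    [[0,0,-3,0,0,0,0],[0,0,-15,0,0,0,0],[0,0,-15,0,0,0,0],[0,0,-5,0,0,0,0],[16,0,0,0,0,0,0],[25,0,0,0,0,0,0],[17,0,0,0,0,0,0],[8,0,0,0,0,0,0],[0,0,5,0,0,0,0],[0,0,3,0,0,0,0],[0,0,2,0,0,0,0],[0,0,1,0,0,0,0],[0,0,0,0,0,0,0],[0,0,0,0,0,0,0]],
  ],
)

```text
time_s: 12.95
ee_pos: [0.5545, -0.0964, 0.1241]
eef_rot: [-3.141, -0.0, 1.783]
force: [-0.0, -0.6, 0.3]
grip_width: 0.0009
grip_force: 0.0
```

Emit:
carry_out(
  plan=[
    [[0,0,1,0,0,0,0],[0,0,1,0,0,0,0],[0,0,1,0,0,0,0],[0,0,0,0,0,0,0]],
  ],
)

```text
time_s: 13.28
ee_pos: [0.5544, -0.0959, 0.121]
eef_rot: [-3.141, -0.0, 1.784]
force: [1.0, 0.7, 0.1]
grip_width: 0.0009
grip_force: 0.0
```

Emit:
carry_out(
  plan=[
    [[0,0,1,0,0,0,0],[0,0,1,0,0,0,0],[0,0,1,0,0,0,0],[0,0,0,0,0,0,0]],
  ],
)

```text
time_s: 13.62
ee_pos: [0.5543, -0.0958, 0.118]
eef_rot: [-3.141, -0.0, 1.784]
force: [-0.0, -0.4, 0.2]
grip_width: 0.0001
grip_force: 0.0
```

Emit:
carry_out(
  plan=[
    [[0,0,1,0,0,0,0],[0,0,1,0,0,0,0],[0,0,1,0,0,0,0],[0,0,0,0,0,0,0]],
  ],
)

```text
time_s: 13.95
ee_pos: [0.5543, -0.0959, 0.115]
eef_rot: [-3.141, -0.0, 1.784]
force: [0.5, 0.7, -0.1]
grip_width: 0.0005
grip_force: 0.0
```

Emit:
carry_out(
  plan=[
    [[0,0,1,0,0,0,0],[0,0,1,0,0,0,0],[0,0,1,0,0,0,0],[0,0,0,0,0,0,0]],
  ],
)

```text
time_s: 14.28
ee_pos: [0.5543, -0.0959, 0.112]
eef_rot: [-3.141, -0.0, 1.784]
force: [0.1, -0.1, -0.8]
grip_width: 0.0006
grip_force: 0.0
```

Emit:
carry_out(
  plan=[
    [[0,0,1,0,0,0,0],[0,0,1,0,0,0,0],[0,0,0,0,0,0,0]],
  ],
)

```text
time_s: 14.53
ee_pos: [0.5543, -0.0959, 0.11]
eef_rot: [-3.141, -0.0, 1.784]
force: [-0.0, 0.4, 0.5]
grip_width: 0.0002
grip_force: 0.0
```

Emit:
carry_out(
  plan=[
    [[0,0,1,0,0,0,0],[0,0,1,0,0,0,0],[0,0,0,0,0,0,0]],
  ],
)

```text
time_s: 14.78
ee_pos: [0.5543, -0.0958, 0.108]
eef_rot: [-3.141, -0.0, 1.784]
force: [0.3, -0.0, -0.2]
grip_width: 0.0005
grip_force: 0.0
```

Emit:
carry_out(
  plan=[
    [[0,0,1,0,0,0,0],[0,0,1,0,0,0,0],[0,0,0,0,0,0,0]],
  ],
)

```text
time_s: 15.03
ee_pos: [0.5544, -0.0959, 0.106]
eef_rot: [-3.141, -0.0, 1.784]
force: [0.7, 0.8, 0.2]
grip_width: 0.0005
grip_force: 0.0
```

Emit:
carry_out(
  plan=[
    [[0,0,1,0,0,0,0],[0,0,1,0,0,0,0],[0,0,0,0,0,0,0]],
  ],
)

```text
time_s: 15.28
ee_pos: [0.5543, -0.0959, 0.104]
eef_rot: [-3.141, -0.0, 1.784]
force: [0.1, -1.2, -0.6]
grip_width: 0.0006
grip_force: 0.0
```

Emit:
carry_out(
  plan=[
    [[0,0,1,0,0,0,0],[0,0,1,0,0,0,0],[0,0,0,0,0,0,0]],
  ],
)

```text
time_s: 15.53
ee_pos: [0.5547, -0.0957, 0.1028]
eef_rot: [3.141, 0.0, 1.784]
force: [-2.8, 1.6, 7.1]
grip_width: 0.0006
grip_force: 3.2
```

Emit:
carry_out(
  plan=[
    [[0,0,1,0,0,0,0],[0,0,0.5,0,0,0,0],[0,0,0,0,0,0,0]],
  ],
)

```text
time_s: 15.78
ee_pos: [0.5547, -0.0954, 0.1017]
eef_rot: [3.141, -0.001, 1.784]
force: [-4.7, 5.0, 10.9]
grip_width: 0.0007
grip_force: 5.4
```

Emit:
carry_out(
  plan=[
    [[0,0,0.7,0,0,0,0],[0,0,0,0,0,0,0],[0,0,0,0,0,0,0]],
  ],
)

```text
time_s: 16.03
ee_pos: [0.5546, -0.0952, 0.1011]
eef_rot: [3.141, -0.001, 1.784]
force: [-4.4, 5.9, 12.3]
grip_width: 0.0007
grip_force: 5.9
```

Emit:
carry_out(
  plan=[
    [[0,0,0.7,0,0,0,0],[0,0,0,0,0,0,0],[0,0,0,0,0,0,0]],
  ],
)

```text
time_s: 16.28
ee_pos: [0.5546, -0.0949, 0.1005]
eef_rot: [3.141, -0.001, 1.784]
force: [-4.9, 6.9, 13.6]
grip_width: 0.0004
grip_force: 6.4
```

Emit:
carry_out(
  plan=[
    [[0,0,0.7,0,0,0,0],[0,0,0,0,0,0,0],[0,0,0,0,0,0,0]],
  ],
)

```text
time_s: 16.53
ee_pos: [0.5546, -0.0949, 0.0998]
eef_rot: [3.141, -0.001, 1.784]
force: [-5.6, 7.7, 14.3]
grip_width: 0.0002
grip_force: 6.5
```

Emit:
carry_out(
  plan=[
    [[0,0,0.7,0,0,0,0],[0,0,0,0,0,0,0],[0,0,0,0,0,0,0]],
  ],
)

```text
time_s: 16.78
ee_pos: [0.5546, -0.0947, 0.0992]
eef_rot: [3.141, -0.002, 1.784]
force: [-5.9, 10.6, 14.4]
grip_width: 0.0003
grip_force: 7.1
```

Emit:
carry_out(
  plan=[
    [[0,0,-3,0,0,0,0],[0,0,-2,0,0,0,0],[0,0,0,0,0,0,0],[0,0,1,0,0,0,0],[0,0,1,0,0,0,0],[0,0,1,0,0,0,0],[0,0,1,0,0,0,0],[0,0,0,0,0,0,0]],
  ],
)

```text
time_s: 17.45
ee_pos: [0.5545, -0.0959, 0.0993]
eef_rot: [3.141, -0.0, 1.784]
force: [-2.8, 0.9, 5.2]
grip_width: 0.0003
grip_force: 2.6
```

Emit:
carry_out(
  plan=[
    [[0,0,0.7,0,0,0,0],[0,0,0,0,0,0,0],[0,0,0,0,0,0,0]],
  ],
)

```text
time_s: 17.7
ee_pos: [0.5545, -0.0958, 0.0989]
eef_rot: [3.141, -0.0, 1.784]
force: [-4.6, 0.2, 10.2]
grip_width: 0.0003
grip_force: 4.9
```

Emit:
carry_out(
  plan=[
    [[0,0,0.7,0,0,0,0],[0,0,0,0,0,0,0],[0,0,0,0,0,0,0]],
  ],
)

```text
time_s: 17.95
ee_pos: [0.5546, -0.0957, 0.0988]
eef_rot: [3.141, 0.0, 1.784]
force: [-6.5, 3.4, 14.8]
grip_width: 0.0006
grip_force: 7.7
```

Emit:
carry_out(
  plan=[
    [[0,0,0.7,0,0,0,0],[0,0,0,0,0,0,0],[0,0,0,0,0,0,0]],
  ],
)

```text
time_s: 18.2
ee_pos: [0.5547, -0.0957, 0.0986]
eef_rot: [3.141, 0.0, 1.784]
force: [-9.5, 3.7, 20.5]
grip_width: 0.0006
grip_force: 10.6
```

Emit:
carry_out(
  plan=[
    [[0,0,0.3,0,0,0,0],[0,0,0,0,0,0,0],[0,0,0,0,0,0,0]],
  ],
)

```text
time_s: 18.45
ee_pos: [0.5547, -0.0957, 0.0986]
eef_rot: [3.14, 0.0, 1.784]
force: [-10.2, 3.8, 23.1]
grip_width: 0.0004
grip_force: 11.9
```

Emit:
carry_out(
  plan=[
    [[0,0,-3,0,0,0,0],[0,0,-8,0,0,0,0],[0,0,-7,0,0,0,0],[-8,0,0,0,0,0,0],[-17,0,0,0,0,0,0],[-25,0,0,0,0,0,0],[-12,0,0,0,0,0,0],[-4,0,0,0,0,0,0],[0,0,4,0,0,0,0],[0,0,3,0,0,0,0],[0,0,1.5,0,0,0,0],[0,0,1,0,0,0,0],[0,0,1,0,0,0,0],[0,0,0,0,0,0,0],[0,0,0,0,0,0,0]],
  ],
)

```text
time_s: 19.7
ee_pos: [0.5684, -0.1602, 0.1042]
eef_rot: [3.141, 0.0, 1.784]
force: [0.3, -0.2, -0.0]
grip_width: 0.0003
grip_force: 0.0
```

Emit:
carry_out(
  plan=[
    [[0,0,1,0,0,0,0],[0,0,1,0,0,0,0],[0,0,0,0,0,0,0]],
  ],
)

```text
time_s: 19.95
ee_pos: [0.5683, -0.1603, 0.1019]
eef_rot: [-3.141, -0.0, 1.784]
force: [0.0, -0.9, -0.0]
grip_width: 0.0006
grip_force: 0.0
```

Emit:
carry_out(
  plan=[
    [[0,0,1,0,0,0,0],[0,0,0,0,0,0,0],[0,0,0,0,0,0,0]],
  ],
)

```text
time_s: 20.2
ee_pos: [0.5684, -0.1604, 0.101]
eef_rot: [-3.141, -0.0, 1.784]
force: [-0.2, -0.5, 0.1]
grip_width: 0.0001
grip_force: 0.0
```

Emit:
carry_out(
  plan=[
    [[0,0,1,0,0,0,0],[0,0,1,0,0,0,0],[0,0,0,0,0,0,0]],
  ],
)

```text
time_s: 20.45
ee_pos: [0.5684, -0.1604, 0.0989]
eef_rot: [3.142, 0.0, 1.784]
force: [-0.6, 0.8, -1.1]
grip_width: 0.0006
grip_force: 0.0
```

Emit:
carry_out(
  plan=[
    [[0,0,0.7,0,0,0,0],[0,0,0,0,0,0,0],[0,0,0,0,0,0,0]],
  ],
)

```text
time_s: 20.7
ee_pos: [0.5685, -0.1604, 0.0988]
eef_rot: [3.141, 0.0, 1.784]
force: [-2.3, 1.2, 4.5]
grip_width: 0.0006
grip_force: 2.5
```

Emit:
carry_out(
  plan=[
    [[0,0,0.7,0,0,0,0],[0,0,0,0,0,0,0],[0,0,0,0,0,0,0]],
  ],
)

```text
time_s: 20.95
ee_pos: [0.5686, -0.1605, 0.0986]
eef_rot: [3.141, 0.001, 1.784]
force: [-4.0, 1.5, 10.8]
grip_width: 0.0003
grip_force: 5.4
```

Emit:
carry_out(
  plan=[
    [[0,0,0.7,0,0,0,0],[0,0,0,0,0,0,0],[0,0,0,0,0,0,0]],
  ],
)

```text
time_s: 21.2
ee_pos: [0.5687, -0.1606, 0.0986]
eef_rot: [3.14, 0.001, 1.784]
force: [-5.8, 2.1, 15.8]
grip_width: 0.0005
grip_force: 8.1
```

Emit:
carry_out(
  plan=[
    [[0,0,0.6,0,0,0,0],[0,0,0,0,0,0,0],[0,0,0,0,0,0,0]],
  ],
)

```text
time_s: 21.45
ee_pos: [0.5689, -0.1606, 0.0985]
eef_rot: [3.14, 0.001, 1.784]
force: [-8.9, 2.5, 21.9]
grip_width: 0.0004
grip_force: 10.4
```

Both ends stop at the same height (98.6 and 98.5 mm at ~22 N). Now the middle.

Emit:
carry_out(
  plan=[
    [[0,0,-3,0,0,0,0],[0,0,-6,0,0,0,0],[6,0,0,0,0,0,0],[12,0,0,0,0,0,0],[10,0,0,0,0,0,0],[5,0,0,0,0,0,0],[0,0,2,0,0,0,0],[0,0,2,0,0,0,0],[0,0,1,0,0,0,0],[0,0,0.5,0,0,0,0],[0,0,0,0,0,0,0],[0,0,0,0,0,0,0]],
  ],
)

```text
time_s: 22.45
ee_pos: [0.5614, -0.1284, 0.0997]
eef_rot: [-3.141, -0.0, 1.783]
force: [0.0, -0.2, -0.1]
grip_width: 0.0006
grip_force: 0.0
```

Emit:
carry_out(
  plan=[
    [[0,0,0.7,0,0,0,0],[0,0,0.7,0,0,0,0],[0,0,0,0,0,0,0],[0,0,0,0,0,0,0]],
  ],
)

```text
time_s: 22.78
ee_pos: [0.5615, -0.1283, 0.0989]
eef_rot: [3.141, 0.0, 1.784]
force: [-1.0, -0.4, 4.2]
grip_width: 0.0002
grip_force: 2.5
```

Emit:
carry_out(
  plan=[
    [[0,0,0.7,0,0,0,0],[0,0,0,0,0,0,0],[0,0,0,0,0,0,0]],
  ],
)

```text
time_s: 23.03
ee_pos: [0.5617, -0.1283, 0.0988]
eef_rot: [3.141, 0.001, 1.784]
force: [-4.3, 0.6, 10.9]
grip_width: 0.0006
grip_force: 5.7
```

Emit:
carry_out(
  plan=[
    [[0,0,0.7,0,0,0,0],[0,0,0,0,0,0,0],[0,0,0,0,0,0,0]],
  ],
)

```text
time_s: 23.28
ee_pos: [0.5618, -0.1283, 0.0987]
eef_rot: [3.14, 0.001, 1.784]
force: [-7.9, 1.4, 17.9]
grip_width: 0.0002
grip_force: 8.8
```

Emit:
carry_out(
  plan=[
    [[0,0,0.6,0,0,0,0],[0,0,0,0,0,0,0],[0,0,0,0,0,0,0],[0,0,0,0,0,0,0]],
  ],
)

```text
time_s: 23.62
ee_pos: [0.5618, -0.1283, 0.0986]
eef_rot: [3.14, 0.001, 1.784]
force: [-8.4, 1.3, 22.5]
grip_width: 0.0002
grip_force: 11.3
```

Emit:
carry_out(
  plan=[
    [[0,0,-3,0,0,0,0],[0,0,-21,0,0,0,0],[0,0,-30,0,0,0,0],[-20,-4,0,0,0,0,0],[-35,-6,0,0,0,0,0],[-35,-6,0,0,0,0,0],[-15,-3,0,0,0,0,0],[0,0,20,0,0,0,0],[0,0,30,0,0,0,0],[0,0,30,0,0,0,0],[0,0,20,0,0,0,0],[0,0,6,0,0,0,0],[0,0,0,0,0,0,0],[0,0,0,0,0,0,0]],
  ],
)

```text
time_s: 24.78
ee_pos: [0.5655, -0.2348, 0.0454]
eef_rot: [3.141, 0.001, 1.784]
force: [-0.6, -0.4, 0.8]
grip_width: 0.0006
grip_force: 0.0
```

Run:
```python
from h import *
s=telemetry.get_obs();d=np.array(s["ee_pos"])-[.561,-.1286,0];print(R.from_euler("z",-.213).apply(d),s["force"],s["time_s"])
w=cam("wrist");cv2.imwrite("pics/c3.png",cv2.resize(w["pixels"][100:300,230:430],None,fx=3,fy=3)[:,:,::-1])
```

```text
[-0.01804054 -0.10479414  0.04541723] [-0.56396775 -0.39905695  0.76196514] 24.7833
```

View pics/c3.png

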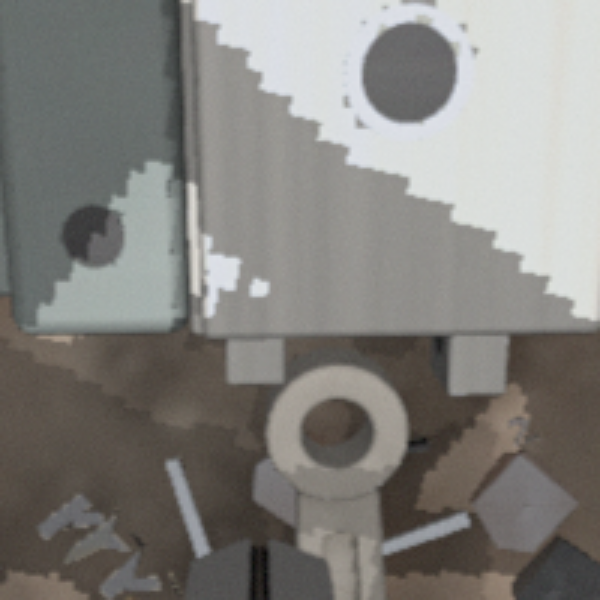

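Crop: front bar end (255,383), rear (478,395), about 2 mm apart; fingers at (260,560) in line with the front bar. Approach it and push lightly.

Emit:
carry_out(
  plan=[
    [[5,0,2,0,0,0,0],[8,0,0,0,0,0,0],[8,0,0,0,0,0,0],[5,0,0,0,0,0,0],[3,0,0,0,0,0,0],[1,0,0,0,0,0,0],[0,0,0,0,0,0,0],[0,0,0,0,0,0,0],[0,0,0,0,0,0,0]],
  ],
)

```text
time_s: 25.58
ee_pos: [0.5587, -0.2057, 0.0425]
eef_rot: [3.142, 0.0, 1.784]
force: [0.3, -0.3, -0.4]
grip_width: 0.0005
grip_force: 0.0
```

Emit:
carry_out(
  plan=[
    [[0.3,0,0,0,0,0,0],[0.3,0,0,0,0,0,0],[0,0,0,0,0,0,0]],
  ],
)

```text
time_s: 25.83
ee_pos: [0.5585, -0.205, 0.0424]
eef_rot: [-3.142, 0.0, 1.784]
force: [-0.7, -0.2, 0.3]
grip_width: 0.0006
grip_force: 0.0
```

Emit:
carry_out(
  plan=[
    [[0.2,0,0,0,0,0,0],[0.2,0,0,0,0,0,0],[0,0,0,0,0,0,0]],
  ],
)

```text
time_s: 26.08
ee_pos: [0.5585, -0.2044, 0.0424]
eef_rot: [-3.142, -0.0, 1.784]
force: [0.3, 0.9, -0.8]
grip_width: 0.0002
grip_force: 0.0
```

Emit:
carry_out(
  plan=[
    [[0.2,0,0,0,0,0,0],[0,0,0,0,0,0,0],[0,0,0,0,0,0,0]],
  ],
)

```text
time_s: 26.33
ee_pos: [0.5584, -0.2043, 0.0425]
eef_rot: [3.142, 0.0, 1.784]
force: [-0.3, -0.6, 0.2]
grip_width: 0.0004
grip_force: 0.0
```

Emit:
carry_out(
  plan=[
    [[0.2,0,0,0,0,0,0],[0,0,0,0,0,0,0],[0,0,0,0,0,0,0]],
  ],
)

```text
time_s: 26.58
ee_pos: [0.5584, -0.2041, 0.0425]
eef_rot: [3.142, 0.0, 1.784]
force: [0.2, -1.2, 1.1]
grip_width: 0.0009
grip_force: 0.0
```

Emit:
carry_out(
  plan=[
    [[0.2,0,0,0,0,0,0],[0,0,0,0,0,0,0],[0,0,0,0,0,0,0]],
  ],
)

```text
time_s: 26.83
ee_pos: [0.5584, -0.2039, 0.0424]
eef_rot: [3.142, 0.0, 1.784]
force: [-0.6, -0.4, -0.8]
grip_width: 0.0005
grip_force: 0.1
```

Emit:
carry_out(
  plan=[
    [[0.1,0,0,0,0,0,0],[0,0,0,0,0,0,0]],
  ],
)

```text
time_s: 27.0
ee_pos: [0.5583, -0.2039, 0.0425]
eef_rot: [3.142, 0.0, 1.784]
force: [0.2, -1.0, -0.1]
grip_width: 0.0006
grip_force: 0.5
```

Emit:
carry_out(
  plan=[
    [[0.1,0,0,0,0,0,0],[0,0,0,0,0,0,0]],
  ],
)

```text
time_s: 27.17
ee_pos: [0.5583, -0.2039, 0.0425]
eef_rot: [3.142, 0.0, 1.784]
force: [-0.0, -2.4, -0.6]
grip_width: 0.0005
grip_force: 1.0
```

Emit:
carry_out(
  plan=[
    [[0.1,0,0,0,0,0,0],[0,0,0,0,0,0,0]],
  ],
)

```text
time_s: 27.33
ee_pos: [0.5583, -0.2038, 0.0425]
eef_rot: [3.141, 0.0, 1.784]
force: [0.7, -3.5, -0.5]
grip_width: 0.0005
grip_force: 1.6
```

Emit:
carry_out(
  plan=[
    [[0,0,0,0,0,0,0]],
  ],
)

```text
time_s: 27.42
ee_pos: [0.5583, -0.2038, 0.0425]
eef_rot: [3.141, 0.0, 1.784]
force: [-0.2, -3.2, -0.9]
grip_width: 0.0001
grip_force: 1.8
```

Front bar holds a ~3 N push without moving. Back off and go to the rear one.

Emit:
carry_out(
  plan=[
    [[-3,0,0,0,0,0,0],[-10,0,0,0,0,0,0],[-12,0,0,0,0,0,0],[-5,0,0,0,0,0,0],[0,8,0,0,0,0,0],[0,12,0,0,0,0,0],[0,12,0,0,0,0,0],[0,6,0,0,0,0,0],[5,0,0,0,0,0,0],[9,0,0,0,0,0,0],[8,0,0,0,0,0,0],[3,0,0,0,0,0,0],[1,0,0,0,0,0,0],[0,0,0,0,0,0,0],[0,0,0,0,0,0,0],[0,0,0,0,0,0,0]],
  ],
)

```text
time_s: 28.75
ee_pos: [0.5962, -0.1998, 0.0425]
eef_rot: [3.141, 0.0, 1.783]
force: [-0.1, 0.2, 0.4]
grip_width: 0.0004
grip_force: 0.0
```

Emit:
carry_out(
  plan=[
    [[0.2,0,0,0,0,0,0],[0.2,0,0,0,0,0,0],[0,0,0,0,0,0,0]],
  ],
)

```text
time_s: 29.0
ee_pos: [0.5962, -0.1992, 0.0424]
eef_rot: [-3.142, -0.0, 1.784]
force: [-0.7, -0.1, 0.4]
grip_width: 0.0006
grip_force: 0.0
```

Emit:
carry_out(
  plan=[
    [[0.2,0,0,0,0,0,0],[0,0,0,0,0,0,0]],
  ],
)

```text
time_s: 29.17
ee_pos: [0.5961, -0.1989, 0.0424]
eef_rot: [-3.142, -0.0, 1.784]
force: [-0.8, 0.3, 0.0]
grip_width: 0.0005
grip_force: 0.0
```

Emit:
carry_out(
  plan=[
    [[0.2,0,0,0,0,0,0],[0,0,0,0,0,0,0]],
  ],
)

```text
time_s: 29.33
ee_pos: [0.5961, -0.1987, 0.0424]
eef_rot: [-3.142, 0.0, 1.784]
force: [-0.9, -0.4, -0.4]
grip_width: 0.0003
grip_force: 0.0
```

Emit:
carry_out(
  plan=[
    [[0.2,0,0,0,0,0,0],[0,0,0,0,0,0,0]],
  ],
)

```text
time_s: 29.5
ee_pos: [0.5961, -0.1985, 0.0425]
eef_rot: [-3.142, 0.0, 1.784]
force: [0.5, 0.6, 0.4]
grip_width: 0.0002
grip_force: 0.0
```

Emit:
carry_out(
  plan=[
    [[0.2,0,0,0,0,0,0],[0,0,0,0,0,0,0]],
  ],
)

```text
time_s: 29.67
ee_pos: [0.596, -0.1983, 0.0424]
eef_rot: [-3.142, 0.0, 1.784]
force: [-0.4, 0.1, 0.2]
grip_width: 0.0005
grip_force: 0.0
```

Emit:
carry_out(
  plan=[
    [[0.15,0,0,0,0,0,0],[0,0,0,0,0,0,0]],
  ],
)

```text
time_s: 29.83
ee_pos: [0.596, -0.1981, 0.0425]
eef_rot: [3.142, 0.0, 1.784]
force: [-0.2, -0.1, 0.4]
grip_width: 0.0005
grip_force: 0.0
```

Emit:
carry_out(
  plan=[
    [[0.15,0,0,0,0,0,0],[0,0,0,0,0,0,0]],
  ],
)

```text
time_s: 30.0
ee_pos: [0.596, -0.198, 0.0424]
eef_rot: [-3.142, 0.0, 1.784]
force: [-0.0, 0.5, -0.5]
grip_width: 0.0004
grip_force: 0.0
```

Emit:
carry_out(
  plan=[
    [[0.15,0,0,0,0,0,0],[0,0,0,0,0,0,0]],
  ],
)

```text
time_s: 30.17
ee_pos: [0.5959, -0.1978, 0.0425]
eef_rot: [3.142, 0.0, 1.784]
force: [-0.8, -0.2, -0.3]
grip_width: 0.0003
grip_force: 0.0
```

Emit:
carry_out(
  plan=[
    [[0.15,0,0,0,0,0,0],[0,0,0,0,0,0,0]],
  ],
)

```text
time_s: 30.33
ee_pos: [0.5959, -0.1977, 0.0424]
eef_rot: [-3.142, 0.0, 1.784]
force: [-0.5, 0.4, -0.3]
grip_width: 0.0004
grip_force: 0.0
```

Emit:
carry_out(
  plan=[
    [[0.15,0,0,0,0,0,0],[0,0,0,0,0,0,0]],
  ],
)

```text
time_s: 30.5
ee_pos: [0.5959, -0.1976, 0.0424]
eef_rot: [3.142, 0.0, 1.784]
force: [0.2, -0.7, -0.4]
grip_width: 0.0003
grip_force: 0.3
```

Emit:
carry_out(
  plan=[
    [[0.15,0,0,0,0,0,0],[0,0,0,0,0,0,0]],
  ],
)

```text
time_s: 30.67
ee_pos: [0.5959, -0.1976, 0.0425]
eef_rot: [3.142, 0.0, 1.784]
force: [-0.1, -2.0, -1.2]
grip_width: 0.0003
grip_force: 1.0
```

Emit:
carry_out(
  plan=[
    [[0.05,0,0,0,0,0,0],[0,0,0,0,0,0,0],[0,0,0,0,0,0,0]],
  ],
)

```text
time_s: 30.92
ee_pos: [0.5958, -0.1975, 0.0425]
eef_rot: [3.142, 0.0, 1.784]
force: [0.1, -2.5, -1.2]
grip_width: 0.0004
grip_force: 1.6
```

Emit:
carry_out(
  plan=[
    [[-3,0,0,0,0,0,0],[-10,0,0,0,0,0,0],[-15,0,0,0,0,0,0],[-20,0,-10,0,0,0,0],[-10,0,-30,0,0,0,0],[0,0,-40,0,0,0,0],[0,0,-40,0,0,0,0],[0,0,-30,0,0,0,0],[0,0,-10,0,0,0,0],[0,0,0,0,0,0,0],[0,0,0,0,0,0,0]],
  ],
)

```text
time_s: 31.83
ee_pos: [0.6079, -0.2543, 0.2014]
eef_rot: [-3.141, -0.001, 1.784]
force: [0.2, -0.0, -0.8]
grip_width: 0.0005
grip_force: 0.0
```

Run:
```python
from h import *
w=cam("wrist");cv2.imwrite("pics/c4.png",w["pixels"][:,:,::-1]);print(telemetry.get_obs()["time_s"])
```

```text
31.8833
```

View pics/c4.png

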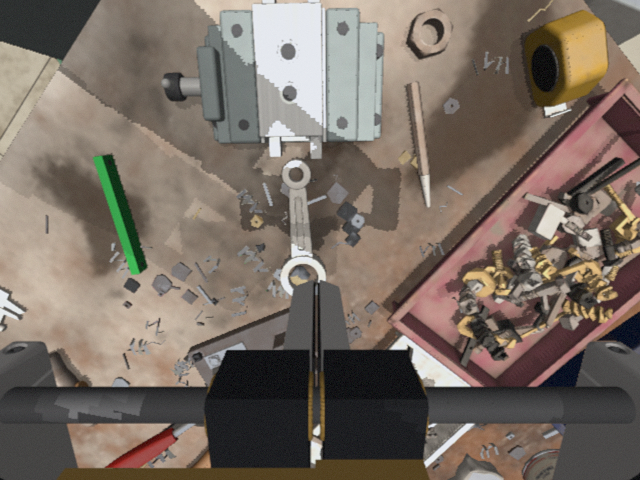

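The wrist view shows the front bar's end at (275,156) and the rear's at (316,158), near enough level. The block is seated, the conrod, nut and punch look undisturbed, and the robot is clear.

```bash
python3 -c "
from station import ctrl
print(ctrl.hand_in())"
```

```text
the job is handed in; nothing more can be done
None
```

The job is handed in at about 32 s: the front parallel is back to within about 2 mm of the rear one's ends, the block is level and tight (both ends and the middle stop at 98.5–98.6 mm under about 22 N), and the front and rear parallels held light end pushes of about 3 N and 2.5 N without sliding.

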